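Lock the loose access cover with its quarter-turn fastener

ROBOT

A 6-joint arm with a two-finger parallel gripper is mounted at the origin on the work surface. World frame = base frame: x ahead of the robot, y to its left, z up, the work surface at z = 0. Lengths are in mm, angles in rad, forces in N, time in s.
With the tool pointing down it reaches from about 300 to 750 mm from the base axis. Payload 8.5 kg.
Tool frame: the origin (TCP) lies at the very end of the fingers, on their centre line; the grasp point (between the pads) lies 19 mm behind it; z points along the fingers, y is the direction in which the jaws open and shut (so a half turn about z gives the same grasp; the last joint's range is limited). The gripper opens to 85 mm and grips with 20 to 120 N. Pads are 22 mm wide; open, the fingers measure 114 mm over their backs; the gripper's body (76 mm by 85 mm) begins 54 mm behind the grasp point. The pads swing forward as they close: fully open they stand 13 mm farther back than shut.
Start: joints at [0.935, 0.381, 1.297, -0, 1.464, -0.215], TCP at [224.659, 502.005, 231.322] pointing down, gripper open.
Joint ranges: [-3.11, 3.11], [-0.89, 2.33], [0.22, 2.48], [-1.42, 4.56], [0.17, 2.85], [-2.88, 2.88]. Speed limits (rad/s): [2.39, 2.39, 3.14, 3.14, 3.14, 3.14].

INTERFACE

Orientations are given as [roll, pitch, yaw] about the fixed x, y, z axes, in that order (R = Rz(yaw) Ry(pitch) Rx(roll)).
In Python, from station import arm gives the robot as it stands.
- The arm moves only by the tool move_arm, never from a script. Its argument "rows" is one flat list of numbers, 7 for each row, row after row: the opening, from 0 (shut) to 1 (fully open), then the shift along the tool's x, y, z in m, then the turn, a rotation vector about the tool's x, y, z in rad. In form: [jaw, x, y, z, ax, ay, az, jaw, x, y, z, ax, ay, az, ...]. A call has 1 to 20 rows; each row is the pose to reach, as a shift and turn from the pose commanded when the call began, along the tool's axes at that moment; what a row does not reach only later rows make up. A row lasts 1/8 s, in which the tool goes at most 62.5 mm and 10.7 degrees, less where a joint would pass 70% of its speed; a pose out of reach is approached as far as the arm can. A call with a gripper value outside its range is refused whole. The fingers move at their own pace and stop on an object; the grip force is fixed at half the most. Time passes only in rows, so rows that repeat a pose let the fingers close. It gives the time, the measured TCP pose, the force and the opening at its end, in the units of the state.
- arm.observe(): the state, without advancing time (a new reading comes with each control period).
- arm.get_image(name): name is "scene" or "top" or "wrist"; returns a dict with "pixels" (400x640x3 uint8, blue, green, red), "z_map" (400x640 float32, mm along the optical axis (not along the pixel's ray), 0 where there is no reading), "mtx" (3x3 intrinsics, pixels), "k1" (the pictures are not rectified: a ray, as slopes to the right and down, at radius r is drawn at 1 + k1 r^2 times it, then the intrinsics apply), "rvec" (rotation vector, rad) and "tvec" (3), from world to camera coordinates, as OpenCV has them; the wrist camera has in their place "hand_eye" (4x4, takes a point from camera to tool coordinates, whose origin is the TCP and whose axes are the flange's). Camera axes: x right, y down, z forward; pixel columns grow to the right and rows downward; lengths in mm; the calibration is good to about 2 mm. A picture is of the moment at which its call begins: read the wrist's pose just before it.
- arm.job_done(): hands the job in, once; it reports no verdict.
The state is a dict: "time": time; "q": joint angles; "joint_vel": joint speeds; "tau": joint torques, N m; "tcp_pos": TCP position; "orientation": TCP orientation; "wrist_force": force on the tool from outside, world axes, zero at the start; "ft_torque": the same for the moment, N m; "gripper_width": finger opening in mm.
Only numpy, scipy, OpenCV 4.12 (cv2) and the standard library are available. Lean on these libraries where they do the work, as an engineer would, in place of code of your own. Each camera call takes 0.05 s, during which the arm holds its last target.

TASK

One of the two access covers on the cast housing is unlocked and stands slightly proud. Set a fingertip in the slot of its orange quarter-turn fastener and turn it clockwise to its stop, so that the cover is drawn down flush and locked, then take the hand clear. Leave the cover that is already locked as it is, pick nothing up, and do not disturb the things lying around.

Things in the scene. Friction and masses are not known exactly. Their poses are not given: they have to be found in the camera images.
- housing: Finned die-cast aluminium housing, fixed to the table, 260 (x) x 340 (y) x 80 mm high. Origin under its centre on the table; its finned front looks to its own -x. Both covers lie on its top, side by side in y, 80 mm either side of its middle (which is which varies); the fastener axes are 40 mm in front (-x) of the housing's centre.
- loose_bay: Bay of the unlocked cover. Origin on the housing's top, straight below the fastener's axis; axes as the housing's. The cover is an aluminium plate 168 x 146 x 5 mm hinged along its far (+x) edge. On it a dark collar, 93 mm inside and 109 mm outside diameter, surrounds the fastener, its rim flush with the fastener's face; on the rim are a red dot (-x, unlocked) and a green dot (+y, locked).
- loose_slot (a point): Centre of the slot's mouth: on the unlocked fastener's axis at its top face, about 115 mm above the table (111 mm once locked). The fastener is an orange barrel, 90 mm diameter, driven only from inside its slot, which runs right across it: 36 mm wide, 90 mm long, 20 mm deep, upright walls, flat black floor. The point turns with it: x along the slot, y across, z up.
- loose_cam (a joint): Turn of the unlocked fastener, rad: 0 fully unlocked (slot along the housing's x, towards the red dot), 1.571 at the locked stop (slot along the housing's y, towards the green dot). Grows clockwise seen from above. Starts between 0 and 0.4. Friction about 0.1 N m (some 5 N at a fingertip 24 mm off the axis); it stays where it is left.
- loose_cover (a joint): Lift angle of the unlocked cover about its hinge, rad: 0 flush and locked, 0.04 when fully unlocked (front edge about 7 mm up). It follows the fastener: turning to the stop draws it down to 0 (the fastener sinks about 4 mm meanwhile); pressing on the cover does not close it.
- locked_slot (a point): The same point on the other fastener, which is already locked: 111 mm above the table, x along its slot (across the housing).
- locked_cam (a joint): Turn of the locked fastener, rad: 1.571 and to stay there.
- ring_gauge: Loose steel ring, 52 mm outside diameter, 18 mm high, lying on the rear (+x) deck of the housing. Origin at the centre of its underside.
- datum_ball: Loose white ceramic reference ball on a stem and round foot, 64 mm tall, foot 48 mm diameter, on the table left (+y) of the housing. Origin at the centre of its underside.
- driver: Loose screwdriver lying on the table right (-y) of the housing, about 200 mm long along its x. Origin at the middle of its underside.
- targets: Loose closed jar with a blue cap, 48 mm diameter, 55 mm high, on the table right (-y) of the housing. Origin at the centre of its underside.

How it is judged (in metres and radians):
On the way, in this order (a step that is already met when the one before it is completed fails the run):
1. a fingertip is in the slot of the unlocked fastener and touches it (z of the grasp point in the frame of loose_slot below 0.014 m and horizontal distance between the grasp point and loose_slot below 0.06 m and contact force between the fingers and loose_bay above 0.3 N), for 0.05 s.
2. the fastener is turned clockwise to its stop (value of joint loose_cam above 1.47 rad and z of the grasp point in the frame of loose_slot below 0.02 m), for 0.1 s.
At the end, for the whole second after the job is handed in: The unlocked fastener stands within 0.1 rad (6 degrees) of its locked stop (over 1.47 rad) and at rest, its cover is down (under 0.008 rad), the other fastener is still locked (over 1.47 rad), and the ring, ball, screwdriver and jar are within 20 mm of where they started (value of joint each of loose_cam, locked_cam above 1.47 rad and value of joint loose_cover below 0.008 rad and velocity of joint loose_cam below 0.05 rad/s and distance of each of ring_gauge, datum_ball, driver, targets from where it was at the start of the episode below 0.02 m); the robot touches nothing.
It fails at once if the already locked fastener is turned (value of joint locked_cam below 1.4 rad).
It fails at once if the ring gauge is lifted, carried or pushed more than 20 mm (distance of ring_gauge from where it was at the start of the episode above 0.02 m).
It fails at once if the datum ball is lifted, carried or pushed more than 20 mm (distance of datum_ball from where it was at the start of the episode above 0.02 m).
It fails at once if the driver is lifted, carried or pushed more than 20 mm (distance of driver from where it was at the start of the episode above 0.02 m).
It fails at once if the targets is lifted, carried or pushed more than 20 mm (distance of targets from where it was at the start of the episode above 0.02 m).
It also fails if it takes over 32 s, if anything falls off the work surface, if the arm or the gripper's body presses on something with over 40 N, if the wrist force passes 120 N, or if a joint passes its speed limit or range.

## Working session

There is one attempt and no reset: what is moved stays moved. The work goes in short steps, Python scripts to look and compute and a tool call to move; the robot and the scene stay as the last step left them, time stands still between calls to the robot, and variables do not carry over. Pictures are saved under pics/ and viewed, and the job is handed in when it is done.

Besides the shell and the picture viewer there is one more tool, called as name(argument=value, ...) on one line, values as JSON. move_arm: Moves the arm, as the interface text tells. Its arguments: {"type":"object","properties":{"rows":{"type":"array"}},"required":["rows"]}

```bash
ls; mkdir -p pics
python3 - <<'E'
from station import arm
import cv2,numpy as np
print(arm.observe())
for n in ["scene","top","wrist"]:
    d=arm.get_image(n); cv2.imwrite(f"pics/{n}0.png",d["pixels"]); np.savez(f"{n}0.npz",**d)
    print(n,{k:np.round(v,3).tolist() for k,v in d.items() if k not in("pixels","z_map")})
E
```

```text
pics
{'time': 0.0, 'q': array([ 9.34672116e-01,  3.81206945e-01,  1.29826945e+00,  4.14107820e-07,
        1.46357850e+00, -2.15275415e-01]), 'joint_vel': array([ 1.79491157e-04,  6.04326629e-05,  1.40106616e-03, -2.46617361e-04,
        1.61777411e-04,  2.28427890e-04]), 'tau': array([ 6.06012964e-04, -4.48454654e+01, -2.31277370e+01, -1.43835709e-04,
        4.70478932e-03, -2.50046315e-05]), 'tcp_pos': array([224.50753569, 501.77388815, 230.70296518]), 'orientation': array([-3.14016425e+00, -3.12760896e-04,  2.72074359e+00]), 'wrist_force': array([-0.15116574, -0.44897413, -0.3173439 ]), 'ft_torque': array([0.05488877, 0.01851812, 0.02610126]), 'gripper_width': 85.46182414307955}
scene {'mtx': [[388.934, 0.0, 321.436], [0.0, 388.934, 198.854], [0.0, 0.0, 1.0]], 'k1': -0.019, 'rvec': [1.677, 1.865, -0.776], 'tvec': [41.223, -351.202, 1523.591]}
top {'mtx': [[448.295, 0.0, 323.829], [0.0, 448.295, 199.984], [0.0, 0.0, 1.0]], 'k1': -0.022, 'rvec': [2.15, -2.135, 0.15], 'tvec': [18.997, 607.231, 1004.873]}
wrist {'mtx': [[296.315, 0.0, 313.868], [0.0, 296.315, 197.45], [0.0, 0.0, 1.0]], 'k1': -0.022, 'hand_eye': [[0.001, -0.951, -0.31, 79.297], [1.0, 0.001, 0.0, 0.09], [0.0, -0.31, 0.951, -141.731], [0.0, 0.0, 0.0, 1.0]]}
```

View pics/top0.png

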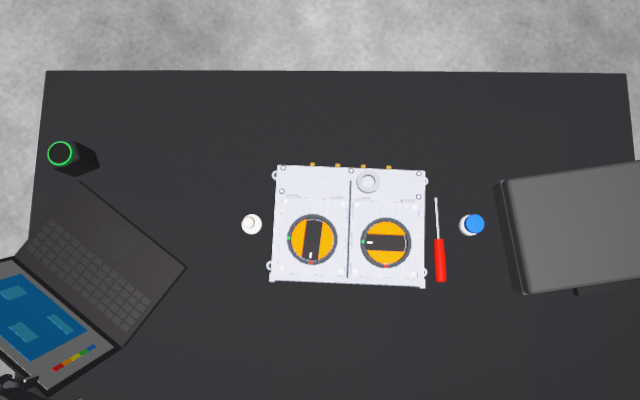

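View pics/scene0.png

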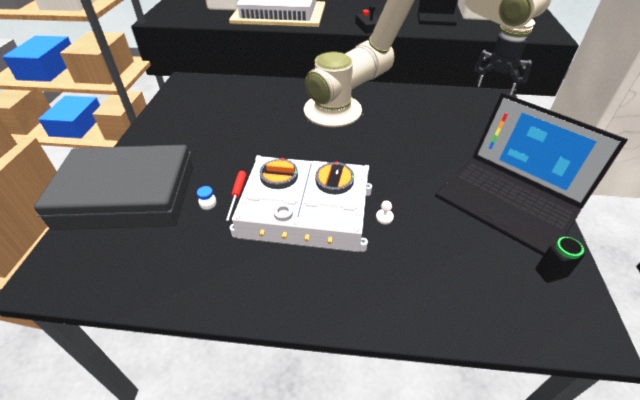

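View pics/wrist0.png

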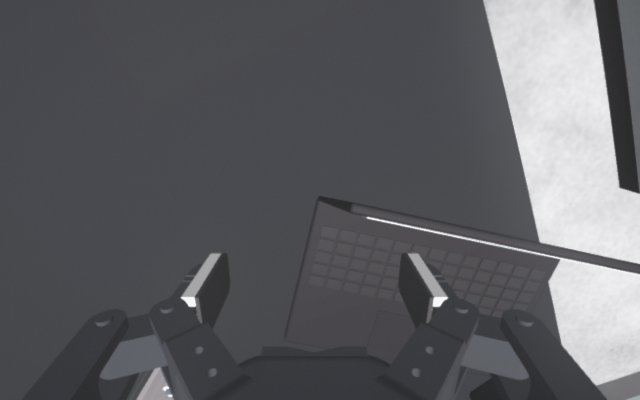

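```bash
cat > h.py <<'E'
import numpy as np,cv2
from scipy.spatial.transform import Rotation as Rr
def cam2world(d,pose=None):
    if 'hand_eye' in d:
        T=np.eye(4);T[:3,:3]=Rr.from_euler('xyz',pose[1]).as_matrix();T[:3,3]=pose[0]
        return T@d['hand_eye']
    R=cv2.Rodrigues(np.array(d['rvec'],float))[0];T=np.eye(4);T[:3,:3]=R.T;T[:3,3]=-R.T@np.array(d['tvec']).ravel();return T
def slopes(d,uv):
    return cv2.undistortPoints(np.array(uv,float).reshape(-1,1,2),np.array(d['mtx'],float),np.array([float(d['k1']),0,0,0])).reshape(-1,2)
def atheight(d,uv,z,pose=None):
    T=cam2world(d,pose);s=slopes(d,uv);r=np.c_[s,np.ones(len(s))]@T[:3,:3].T
    return T[:3,3]+r*((z-T[2,3])/r[:,2])[:,None]
def bydepth(d,uv,pose=None):
    T=cam2world(d,pose);s=slopes(d,uv);uvi=np.array(uv).round().astype(int);z=d['z_map'][uvi[:,1],uvi[:,0]]
    return (np.c_[s,np.ones(len(s))]*z[:,None])@T[:3,:3].T+T[:3,3]
def orange(d):
    h=cv2.cvtColor(d['pixels'],cv2.COLOR_BGR2HSV)
    return cv2.inRange(h,(10,150,90),(28,255,255))
E
python3 - <<'E'
from h import *
for n in("top","scene"):
    d=dict(np.load(n+"0.npz")); m=orange(d)
    k,l,s,c=cv2.connectedComponentsWithStats(m)
    for i in range(1,k):
        if s[i,4]<60: continue
        v,u=np.where(l==i); P=bydepth(d,np.c_[u,v]); 
        print(n,c[i].round(1),s[i],np.median(P,0).round(1),'lo/hi xy',P.min(0).round(0),P.max(0).round(0))
d=dict(np.load("top0.npz"))
im=d['pixels'][150:300,230:490]; cv2.imwrite("pics/topz.png",cv2.resize(im,None,fx=3,fy=3,interpolation=2))
d=dict(np.load("scene0.npz"))
im=d['pixels'][130:260,190:410]; cv2.imwrite("pics/scz.png",cv2.resize(im,None,fx=3.5,fy=3.5,interpolation=2))
E
```

```text
top [298.6 236.7] [291 219  16  38 377] [515.9  75.8 114.8] lo/hi xy [454.  16.  89.] [ 557.   94. 1083.]
top [324.9 240.3] [318 222  15  37 355] [509.4  19.8 115.1] lo/hi xy [454.   5.  91.] [ 550.   34. 1083.]
top [386.3 229.1] [367 222  39  14 384] [ 532.7 -112.7  111.1] lo/hi xy [ 454. -155.   88.] [ 551.   16. 1083.]
top [385.4 255.5] [367 250  38  14 374] [ 478.4 -109.7  111.4] lo/hi xy [ 454. -153.   90.] [ 489.   16. 1083.]
scene [280.1 166.4] [266 160  28  13 258] [ 486.5 -108.3  107. ] lo/hi xy [ 460. -151.   89.] [492. -70. 113.]
scene [324.5 174. ] [318 165  14  20 178] [510.6  23.3 113.2] lo/hi xy [468.   5.  93.] [550.  37. 117.]
scene [344.4 176.9] [338 167  13  20 161] [519.7  78.1 113.1] lo/hi xy [468.  62.  92.] [557.  94. 117.]
scene [275.9 176.9] [263 173  28   9 168] [ 534.7 -111.   110. ] lo/hi xy [ 498. -150.   88.] [553. -72. 114.]
```

View pics/topz.png

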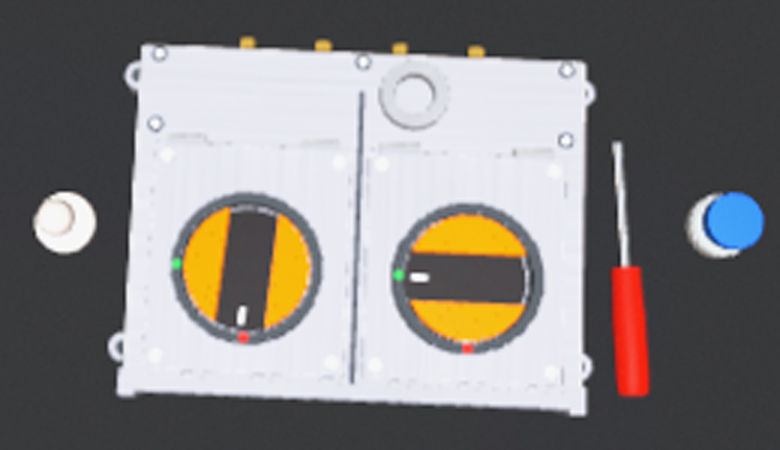

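View pics/scz.png

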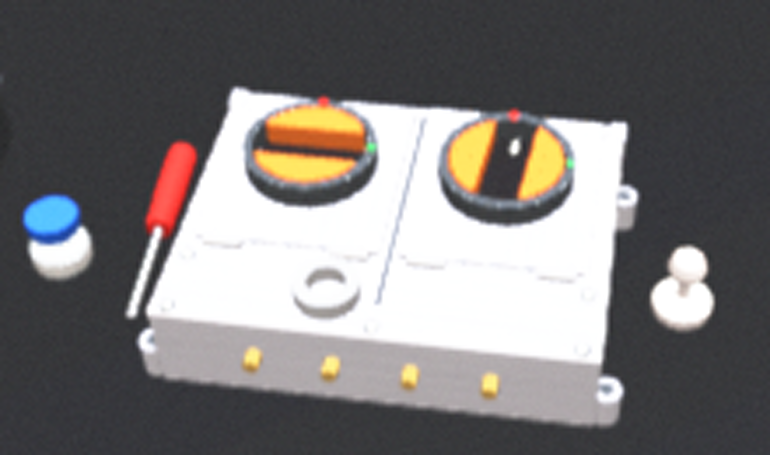

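Run:
```python
from h import *
from scipy.optimize import least_squares
d=dict(np.load("top0.npz")); m=orange(d)
k,l,s,c=cv2.connectedComponentsWithStats(m)
for name,z,xr in(("loose",115,(280,340)),("locked",111,(355,415))):
    ids=[i for i in range(1,k) if s[i,4]>200 and xr[0]<c[i][0]<xr[1]]
    P=[atheight(d,np.c_[np.where(l==i)[::-1]],z)[:,:2] for i in ids]
    a,b=P[0].mean(0),P[1].mean(0)
    allp=np.vstack(P); hull=cv2.convexHull(allp.astype(np.float32)).reshape(-1,2)
    (cx,cy),r=cv2.minEnclosingCircle(hull)
    n=(b-a)/np.linalg.norm(b-a)
    print(name,'mid',((a+b)/2).round(1),'circ',round(cx,1),round(cy,1),round(r,1),'slot dir angle',np.degrees(np.arctan2(n[1],n[0])).round(1)+90, 'sep',np.linalg.norm(b-a).round(1))
g=atheight(d,[[230+176/3,150+264/3],[230+398/3,150+274/3]],113)
r=atheight(d,[[230+243/3,150+338/3],[230+467/3,150+349/3]],113)
print(g.round(1),r.round(1))
```

```text
loose mid [512.7  48.2] circ 512.8 48.3 45.6 slot dir angle -7.400000000000006 sep 57.2
locked mid [ 505.9 -111.8] circ 506.0 -111.7 45.9 slot dir angle 267.5 sep 56.9
[[513.4  98.2 113. ]
 [507.4 -61.6 113. ]] [[ 461.    49.3  113. ]
 [ 454.4 -110.6  113. ]]
```

```bash
cat >> h.py <<'E'
def cmd(tgt,yaw_deg,pos,rpy):
    R0=Rr.from_euler('xyz',rpy);R1=Rr.from_euler('xyz',[np.pi,0,np.radians(yaw_deg)])
    return (R0.inv().apply(np.array(tgt)-pos)/1000).round(4),(R0.inv()*R1).as_rotvec().round(4)
E
python3 - <<'E'
from h import *
print(cmd([512.8,48.2,230],82.6,[224.659,502.005,231.322],[np.pi,0,2.7207]))
E
```

```text
(array([-0.4484, -0.2965,  0.0013]), array([-0.    , -0.    ,  1.2791]))
```

move_arm(rows=[0.4,-0.448,-0.2965,0.001,0,0,1.279,0.4,-0.448,-0.2965,0.001,0,0,1.279,0.4,-0.448,-0.2965,0.001,0,0,1.279,0.4,-0.448,-0.2965,0.001,0,0,1.279,0.4,-0.448,-0.2965,0.001,0,0,1.279,0.4,-0.448,-0.2965,0.001,0,0,1.279,0.4,-0.448,-0.2965,0.001,0,0,1.279,0.4,-0.448,-0.2965,0.001,0,0,1.279,0.4,-0.448,-0.2965,0.001,0,0,1.279,0.4,-0.448,-0.2965,0.001,0,0,1.279,0.4,-0.448,-0.2965,0.001,0,0,1.279,0.4,-0.448,-0.2965,0.001,0,0,1.279])

```text
time: 1.65
tcp_pos: [511.9, 49.4, 230.4]
orientation: [-3.141, -0.0, 1.443]
wrist_force: [-0.8, -0.3, 0.7]
gripper_width: 33.7
```

Run:
```python
from h import *
from station import arm
o=arm.observe();pose=(o['tcp_pos'],o['orientation'])
d=arm.get_image("wrist");np.savez("w1.npz",**d);cv2.imwrite("pics/w1.png",d["pixels"])
print(pose,o['q'].round(3))
m=orange(d);k,l,s,c=cv2.connectedComponentsWithStats(m)
for i in range(1,k):
    if s[i,4]>300:
        uv=np.c_[np.where(l==i)[::-1]]
        print(c[i].round(0),s[i],np.median(bydepth(d,uv,pose),0).round(1),atheight(d,uv,115,pose).mean(0).round(1))
```

```text
(array([511.90863487,  49.42692599, 230.44840607]), array([-3.14149387e+00, -1.12468503e-04,  1.44334072e+00])) [-0.134  0.319  1.396  0.     1.427 -0.007]
[301. 337.] [286 303  28  49 473] [ 476.5 -119.   109.9] [ 477.2 -111.1  115. ]
[350. 333.] [342 306  18  41 377] [ 531.3 -117.8  109.8] [ 531.3 -112.7  115. ]
```

View pics/w1.png

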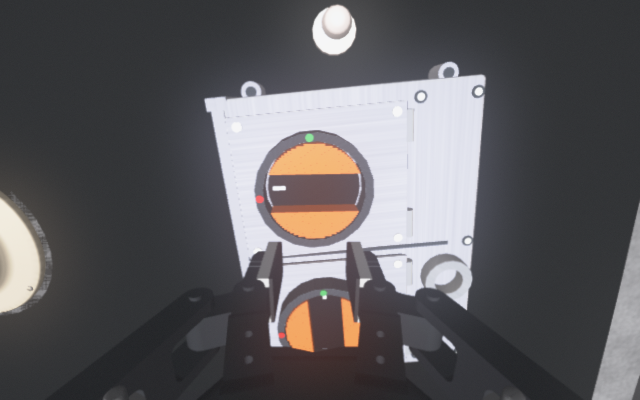

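Run:
```python
from h import *
d=dict(np.load("w1.npz"));pose=(np.array([511.909,49.427,230.448]),[-3.14149,-1e-4,1.44334])
h=cv2.cvtColor(d['pixels'],cv2.COLOR_BGR2HSV)
print(h[155,315],h[225,315],h[208,315])
m=cv2.inRange(h,(5,150,190),(28,255,255));k,l,s,c=cv2.connectedComponentsWithStats(m)
cs=[];al=[]
for i in range(1,k):
    if s[i,4]>300 and c[i][1]<260:
        uv=np.c_[np.where(l==i)[::-1]];p=atheight(d,uv,115,pose)
        print(c[i].round(0),s[i],np.median(bydepth(d,uv,pose),0).round(1),p.mean(0).round(1));cs.append(p.mean(0));al.append(p)
a=np.vstack(al)[:,:2].astype(np.float32);print(cv2.minEnclosingCircle(a))
n=cs[0]-cs[1];print(np.degrees(np.arctan2(n[1],n[0]))-90)
```

```text
[ 16 127 245] [ 15 137 245] [  7 127 154]Traceback (most recent call last):
  File "<stdin>", line 11, in <module>
    return _nx.concatenate(arrs, 0, dtype=dtype, casting=casting)
           ~~~~~~~~~~~~~~~^^^^^^^^^^^^^^^^^^^^^^^^^^^^^^^^^^^^^^^
ValueError: need at least one array to concatenate
```

```bash
cat > wm.py <<'E'
from h import *
def meas(d,pose,z=115):
    h=cv2.cvtColor(d['pixels'],cv2.COLOR_BGR2HSV)
    m=cv2.inRange(h,(9,90,190),(28,255,255));k,l,s,c=cv2.connectedComponentsWithStats(m)
    cs=[];al=[]
    for i in range(1,k):
        if s[i,4]>300 and c[i][1]<260:
            uv=np.c_[np.where(l==i)[::-1]];p=atheight(d,uv,z,pose)
            print(c[i].round(0),s[i],np.median(bydepth(d,uv,pose),0).round(1),p.mean(0).round(1));cs.append(p.mean(0));al.append(p)
    a=np.vstack(al)[:,:2].astype(np.float32);print(cv2.minEnclosingCircle(a))
    n=cs[0]-cs[1];print(np.degrees(np.arctan2(n[1],n[0]))-90)
E
python3 - <<'E'
from wm import *
d=dict(np.load("w1.npz"));pose=(np.array([511.909,49.427,230.448]),[-3.14149,-1e-4,1.44334])
meas(d,pose)
E
```

```text
[314. 161.] [ 269  143   91   32 2066] [516.   77.7 113.5] [515.8  78.3 115. ]
[314. 222.] [ 271  211   88   28 1708] [508.7  20.9 113.7] [508.9  20.9 115. ]
((512.101318359375, 49.4480094909668), 45.59541320800781)
-6.831509319351355
```

move_arm(rows=[0.4,0,0,0.05,0,0,0,0.4,0,0,0.09,0,0,0,0.4,0,0,0.105,0,0,0,0.4,0,0,0.115,0,0,0,0.4,0,0,0.115,0,0,0])

```text
time: 2.33
tcp_pos: [512.3, 48.8, 115.3]
orientation: [-3.141, 0.0, 1.442]
wrist_force: [-0.8, -0.5, 0.2]
gripper_width: 33.8
```

Run:
```python
from h import *
from station import arm
o=arm.observe()
d=arm.get_image("wrist");cv2.imwrite("pics/w2.png",d["pixels"])
```

```text
(no output)
```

View pics/w2.png

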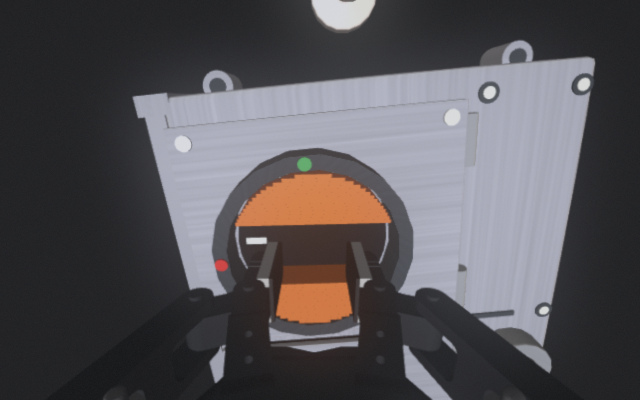

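move_arm(rows=[0.4,0,0,0.005,0,0,0,0.4,0,0,0.01,0,0,0,0.4,0,0,0.015,0,0,0,0.4,0,0,0.015,0,0,0])

```text
time: 2.88
tcp_pos: [512.3, 48.4, 99.9]
orientation: [-3.141, 0.0, 1.442]
wrist_force: [0.1, -0.1, -0.1]
gripper_width: 34.3
```

move_arm(rows=[0.4,0,0,0,0,0,0.08,0.4,0,0,0,0,0,0.16,0.4,0,0,0,0,0,0.24,0.4,0,0,0,0,0,0.32,0.4,0,0,0,0,0,0.4,0.4,0,0,0,0,0,0.5,0.4,0,0,0,0,0,0.6,0.4,0,0,0,0,0,0.6])

```text
time: 3.88
tcp_pos: [512.6, 48.5, 100.4]
orientation: [3.142, -0.0, 0.843]
wrist_force: [1.5, 0.6, -1.4]
gripper_width: 34.2
```

Run:
```python
from h import *
from station import arm
o=arm.observe();print(o['ft_torque'],o['wrist_force'])
d=arm.get_image("wrist");cv2.imwrite("pics/w3.png",d["pixels"])
```

```text
[ 0.17827816 -0.02867328  0.06714966] [ 1.46547839  0.64425332 -1.44793012]
```

View pics/w3.png

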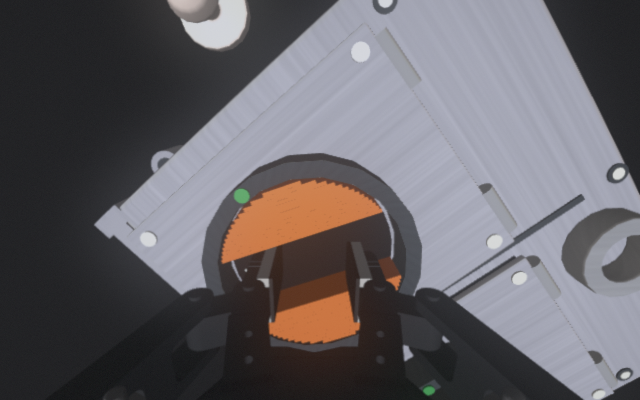

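move_arm(rows=[0.4,0,0,0,0,0,0.12,0.4,0,0,0,0,0,0.24,0.4,0,0,0.001,0,0,0.36,0.4,0,0,0.001,0,0,0.48,0.4,0,0,0.002,0,0,0.6,0.4,0,0,0.002,0,0,0.72,0.4,0,0,0.003,0,0,0.84,0.4,0,0,0.003,0,0,0.95,0.4,0,0,0.004,0,0,1.0,0.4,0,0,0.004,0,0,1.0])

```text
time: 5.18
tcp_pos: [511.8, 48.2, 96.4]
orientation: [3.141, 0.001, -0.156]
wrist_force: [-4.1, -1.9, 3.0]
gripper_width: 34.3
```

Run:
```python
from h import *
from station import arm
o=arm.observe();print(o['ft_torque'],o['wrist_force'],o['q'])
d=arm.get_image("wrist");cv2.imwrite("pics/w4.png",d["pixels"])
```

```text
[-0.15097549  0.68088052  0.01592849] [-4.09905854 -1.92839754  3.04662253] [-1.36357808e-01  4.63948965e-01  1.59895667e+00 -6.16847684e-04
  1.08018231e+00  1.59073327e+00]
```

View pics/w4.png

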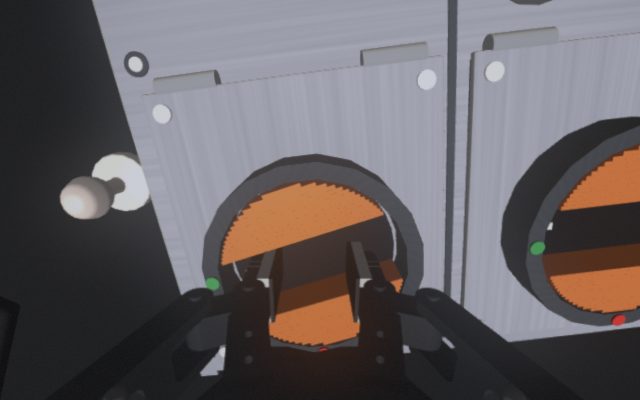

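move_arm(rows=[0.4,0,0,0,0,0,0.06,0.4,0,0,0,0,0,0.12,0.4,0,0,0,0,0,0.16,0.4,0,0,0,0,0,0.18,0.4,0,0,0,0,0,0.18])

```text
time: 5.85
tcp_pos: [511.5, 48.3, 96.1]
orientation: [3.141, 0.002, -0.336]
wrist_force: [-5.9, -1.8, 3.1]
gripper_width: 34.3
```

Run:
```python
from h import *
from station import arm
o=arm.observe();print(o['ft_torque'],o['wrist_force'],o['q'])
d=arm.get_image("wrist");cv2.imwrite("pics/w5.png",d["pixels"])
```

```text
[-0.20633186  0.90659622  0.08886359] [-5.89577232 -1.82575389  3.11409092] [-1.36299137e-01  4.64319580e-01  1.59938970e+00 -5.35441182e-04
  1.08034469e+00  1.77093954e+00]
```

View pics/w5.png

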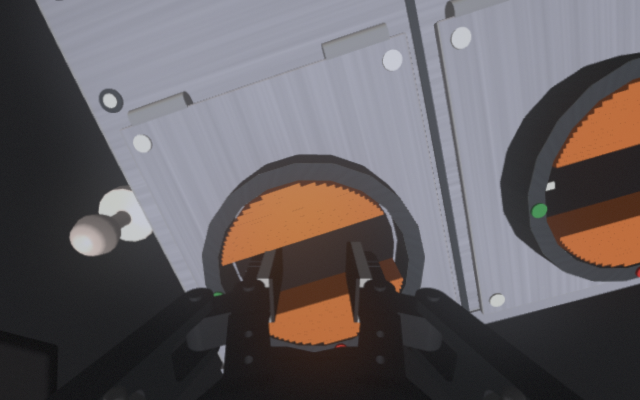

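move_arm(rows=[0.4,0,0,0,0,0,0.02,0.4,0,0,0,0,0,0.04,0.4,0,0,0,0,0,0.04])

```text
time: 6.28
tcp_pos: [511.4, 48.4, 96.0]
orientation: [3.141, 0.003, -0.376]
wrist_force: [-5.7, -0.6, 1.1]
gripper_width: 34.1
```

Run:
```python
from h import *
from station import arm
o=arm.observe();print(o['ft_torque'],o['wrist_force'],o['q'],o['orientation'],o['tau'])
```

```text
[-0.14434515  0.8694535   0.10982241] [-5.73287679 -0.58274006  1.12333468] [-1.36281735e-01  4.64410961e-01  1.59949603e+00 -4.74646278e-04
  1.08038071e+00  1.81087760e+00] [ 3.14054570e+00  2.51838094e-03 -3.76140210e-01] [  0.1970979  -43.18371177 -20.0814271    0.4276642   -1.31078236
   0.19188384]
```

move_arm(rows=[0.4,0,0,0,0,0,0.02,0.4,0,0,0,0,0,0.04,0.4,0,0,0,0,0,0.04])

```text
time: 6.65
tcp_pos: [511.3, 48.6, 96.1]
orientation: [3.14, 0.002, -0.414]
wrist_force: [-5.8, -1.2, 3.1]
gripper_width: 34.1
```

Run:
```python
from h import *
from station import arm
o=arm.observe();print(o['ft_torque'],o['wrist_force'],o['orientation'],o['tau'])
d=arm.get_image("wrist");cv2.imwrite("pics/w6.png",d["pixels"])
d=arm.get_image("scene");cv2.imwrite("pics/s6.png",cv2.resize(d["pixels"][100:260,190:410],None,fx=3.5,fy=3.5,interpolation=2))
```

```text
[0.0984936  0.95175702 1.08814083] [-5.77796501 -1.16584665  3.10510341] [ 3.14011511e+00  2.44903915e-03 -4.13746964e-01] [ -1.4646342  -42.7984643  -20.11380851   0.64329844  -1.43241495
   1.17837723]
```

View pics/w6.png

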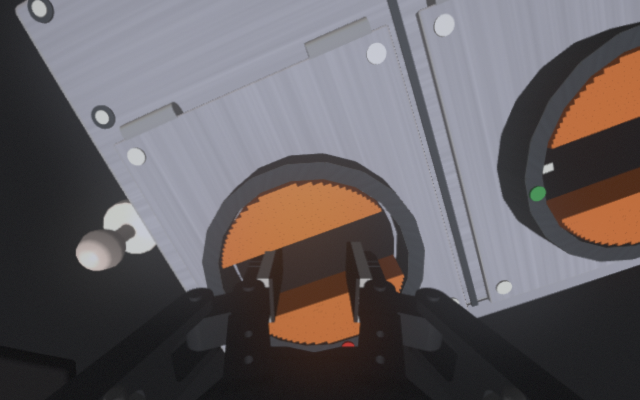

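move_arm(rows=[0.4,0,0,0,0,0,0.015,0.4,0,0,0,0,0,0.015,0.4,0,0,0,0,0,-0.05,0.4,0,0,0,0,0,-0.12,0.4,0,0,0,0,0,-0.2,0.4,0,0,0,0,0,-0.2])

```text
time: 7.5
tcp_pos: [512.8, 48.4, 96.4]
orientation: [-3.141, -0.001, -0.218]
wrist_force: [0.0, -0.5, 0.5]
gripper_width: 34.4
```

Run:
```python
from h import *
from station import arm
o=arm.observe();print(o['ft_torque'],o['wrist_force'],o['orientation'])
d=arm.get_image("wrist");cv2.imwrite("pics/w7.png",d["pixels"])
```

```text
[ 0.03123222 -0.0208415  -0.00716763] [ 0.03908098 -0.45726843  0.46064198] [-3.14141198e+00 -8.84527142e-04 -2.17554838e-01]
```

View pics/w7.png

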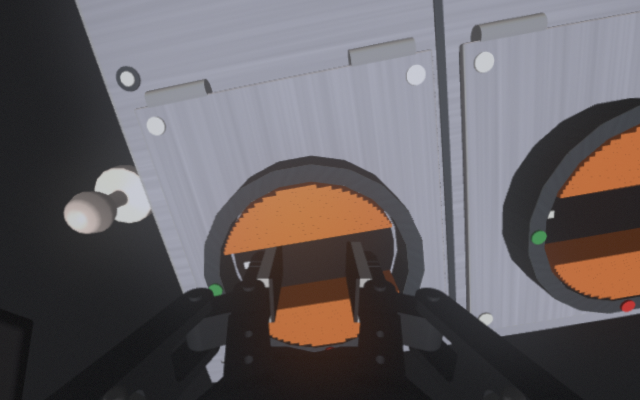

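Free of contact, slot parallel to the locked one. Lift straight up.

move_arm(rows=[0.4,0,0,-0.01,0,0,0,0.4,0,0,-0.03,0,0,0,0.4,0,0,-0.07,0,0,0,0.4,0,0,-0.13,0,0,0,0.4,-0.06,0,-0.18,0,0,0,0.4,-0.12,0,-0.2,0,0,0,0.4,-0.16,0,-0.2,0,0,0,0.4,-0.16,0,-0.2,0,0,0,0.4,-0.16,0,-0.2,0,0,0])

```text
time: 8.68
tcp_pos: [356.7, 82.9, 296.9]
orientation: [-3.141, -0.002, -0.218]
wrist_force: [0.6, -0.3, -0.2]
gripper_width: 34.5
```

Run:
```python
from wm import *
from station import arm
o=arm.observe();pose=(o['tcp_pos'],o['orientation']);print(pose,o['wrist_force'])
d=arm.get_image("wrist");cv2.imwrite("pics/w8.png",d["pixels"])
try: meas(d,pose,111)
except Exception as e: print(e)
d=arm.get_image("top");cv2.imwrite("pics/t8.png",cv2.resize(d["pixels"][130:300,230:490],None,fx=3,fy=3,interpolation=2))
```

```text
(array([356.65618729,  82.92024453, 296.87997571]), array([-3.14144225e+00, -1.54371501e-03, -2.18481394e-01])) [ 0.56284779 -0.34544673 -0.15887625]
[478.  18.] [ 437    0   82   38 1859] [ 477.5 -109.4  110. ] [ 476.7 -108.9  111. ]
[319.  49.] [ 278   30   80   38 1780] [482.9  49.9 110.1] [482.1  50.  111. ]
((487.9927978515625, -29.459514617919922), 119.21907043457031)
-181.9361963340873
```

View pics/w8.png

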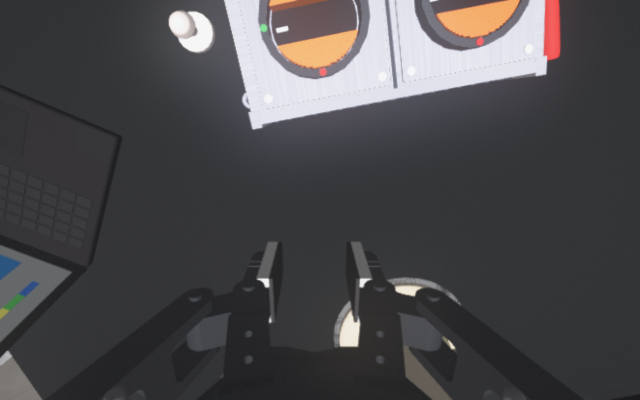

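View pics/t8.png

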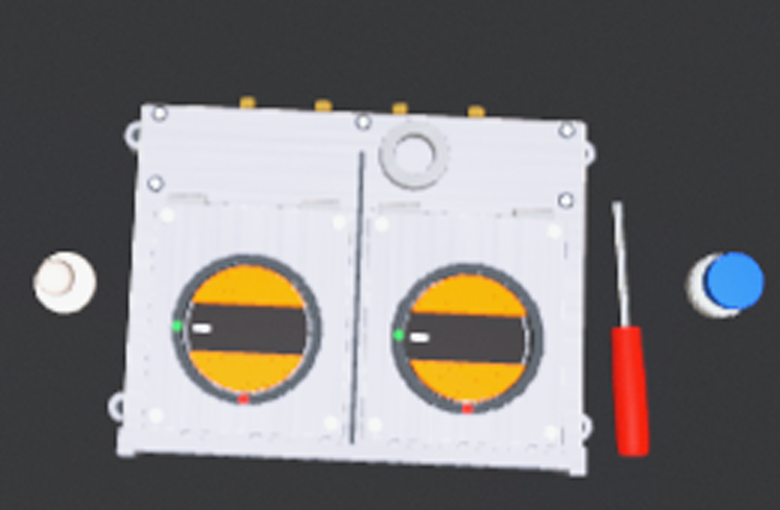

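Both slots now point at their green dots. I'll check the slot angle and face height numerically, then hand in.

Run:
```python
from h import *
from station import arm
d=arm.get_image("top");m=orange(d);k,l,s,c=cv2.connectedComponentsWithStats(m)
ok=True
for name,xr in(("loose",(280,340)),("locked",(355,415))):
    P=[];H=[]
    for i in range(1,k):
        if s[i,4]>200 and xr[0]<c[i][0]<xr[1]:
            uv=np.c_[np.where(l==i)[::-1]];P.append(atheight(d,uv,111).mean(0));H.append(np.median(bydepth(d,uv)[:,2]).round(1))
    n=P[1]-P[0];a=np.degrees(np.arctan2(n[1],n[0]))+90;print(name,a.round(1)%180,H)
arm.job_done()
```

```text
loose 88.0 [np.float64(111.1), np.float64(111.5)]
locked 87.60000000000002 [np.float64(111.3), np.float64(111.5)]
the job is handed in; nothing more can be done
```

The unlocked cover, the left (+y) one, is now locked. I set both fingers, part open, in its fastener slot and turned it clockwise to the stop. I then backed off until nothing was touching and took the hand clear. The job was handed in after about 9 s, and no verdict is reported.

- **Stop reached:** the turning moment jumped from about 0.1 to 1.1 N m as the fastener came up against it.
- **Slot angle:** in the last top view it is within about 0.5° of the already locked fastener's slot.
- **Cover down:** the fastener's face dropped from about 115 mm to 111 mm, the same height as the locked one. I judged the cover flush from this and did not measure its lift angle directly.
- **Everything else:** by eye in the last top view, the ring, ball, screwdriver and jar had not moved.
- **Force:** readings stayed under about 6 N wherever I checked.

No checks failed. The only disagreement was about 1 mm between the top and wrist cameras on where the fastener's axis is.

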